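# Prove the test probe, then hold it on the marked pad of a circuit board

## Robot

A 6-joint arm with a two-finger parallel gripper is mounted at the origin on the work surface. World frame = base frame: x ahead of the robot, y to its left, z up, the work surface at z = 0. Lengths are in mm, angles in rad, forces in N, time in s.
With the tool pointing down it reaches from about 275 to 825 mm from the base axis. Payload 5.2 kg.
Tool frame: the origin (TCP) lies at the very end of the fingers, on their centre line; the grasp point (between the pads) lies 19 mm behind it; z points along the fingers, y is the direction in which the jaws open and shut (so a half turn about z gives the same grasp; the last joint's range is limited). The gripper opens to 93 mm and grips with 3 to 60 N. Pads are 15 mm wide; open, the fingers measure 128 mm over their backs; the gripper's body (75 mm by 188 mm) begins 65 mm behind the grasp point.
Start: joints at [-1.33, 0.259, 1.535, -0, 1.348, -0.203], TCP at [236.176, -496.715, 218.653] pointing down, gripper open.
Joint ranges: [-3.14, 3.14], [-0.91, 2.08], [0.19, 2.58], [-1.22, 4.36], [0.22, 2.71], [-3.12, 3.12]. Speed limits (rad/s): [2.57, 2.57, 3.14, 3.14, 3.14, 3.14].

## Interface

Orientations are given as [roll, pitch, yaw] about the fixed x, y, z axes, in that order (R = Rz(yaw) Ry(pitch) Rx(roll)).
In Python, from bench import robot gives the robot as it stands. The module is installed in compiled form; this text tells all that it offers. Calls block until the motion is done:
- robot.move_ptp(position, orientation): joint-space move of the TCP to a pose.
- robot.move_linear(position, ori=None, speed=150, f_stop=None): straight line of the TCP; ori=None keeps the orientation; speed is the mean speed in mm/s. With f_stop (N) it stops when the force on the tool has changed by that much, and returns True; else False.
- robot.move_j(angles): joint-space move.
- robot.move_gripper(opening): opening from 0.0 (shut) to 1.0 (fully open); the grip force is fixed at half the most; returns when the fingers have stopped.
- robot.sleep(seconds).
- robot.inverse_kinematics(position, orientation): joint angles nearest the present ones, or None.
- robot.get_image(name): name is "side" or "top"; returns a dict with "img" (480x640x3 uint8, blue, green, red), "fovy" (degrees; the focal length in pixels is half the picture's height over the tangent of half this angle, whatever the lens; pixels are square), "cx", "cy" (the principal point, pixels), "eye" and "orientation" of the camera in the world. Camera axes: x right, y down, z forward; pixel columns grow to the right and rows downward; lengths in mm; the calibration is good to about 2 mm. A picture is of the moment at which its call begins. There is no depth.
A pose or a line that the arm cannot do raises robot.MotionError and nothing moves.
- robot.hand_in(): hands the job in, once; it reports no verdict.
Readings, each from a call of its own:
- robot.current_t(): time.
- robot.current_qpos(): joint angles.
- robot.current_joint_vel(): joint speeds.
- robot.current_joint_efforts(): joint torques, N m.
- robot.current_tcp_pos(): TCP position.
- robot.current_eef_rot(): TCP orientation.
- robot.current_contact_force(): force on the tool from outside, world axes, zero at the start.
- robot.current_ft_torque(): the same for the moment, N m.
- robot.current_gripper_width(): opening from 0.0 (shut) to 1.0 (fully open).
Only numpy, scipy, OpenCV 4.12 (cv2) and the standard library are available. Lean on these libraries where they do the work, as an engineer would, in place of code of your own. Each camera call takes 0.05 s, during which the arm holds its last target.

## Task

Lift the yellow test probe out of its stand and prove it: holding it upright, press its tip lightly on the round brass contact of the grey reference block for about a second. Then press the tip, just as lightly, on the red-ringed copper pad of the green circuit board with the probe square to the board's sloping face, and finish there: still gripping the probe, tip held on the pad, nothing put down. Press with only a few newtons (contact and board are sprung: push each in by 2 to 6 mm, not to the stop), and leave the other things on the bench where they are.

Things in the scene. Friction and masses are not known exactly. Their poses are not given: they have to be found in the camera images.
- probe: yellow pen-like test probe, about 60 g, 150 mm long. Origin at the needle's tip, z along the probe towards the handle's end: steel needle 5 mm in diameter from z = 0 to 55 mm, square plastic handle 20 x 20 mm from z = 55 to 150 mm, its flat sides facing x and y. It starts upright in the stand, needle down, tip 5 mm above the table; grip the handle from above by two flat sides
- probe_tip (a point): the rounded end of the needle (the probe's origin)
- stand: fixed black and grey block 60 x 60 mm, 85 mm high; a square pocket (23 mm, 25 mm deep) holds the lower end of the probe's handle and a hole below takes the needle, so the upper 70 mm of the handle are free; lift the probe 90 mm or more to clear it. Origin at the centre of its underside, z up. It and the reference block may swap sides
- reference: fixed grey block 70 x 70 mm, 45 mm high, with a green collar (40 mm across, 4 mm high) around a brass contact, 20 mm in diameter, that stands out to 65 mm above the table; origin at the centre of its underside, z up
- reference_top (a point): centre of the top of the brass contact. The contact is sprung and goes straight down: it yields from about 1 N and then takes about 0.6 N more for each mm, with a hard stop at 12 mm
- fixture: fixed aluminium and blue stand 150 x 170 mm that carries the sprung circuit board, which slopes 0.35 rad (20 degrees) down towards the fixture's -x side; origin at the centre of its underside, on the table, z up
- board: green circuit board in a black frame, 120 x 160 mm, 10 mm thick; origin at the centre of its underside, x (up the slope) and y along it, z square out of its face; top face at z = 10 mm. Three copper pads have rings of red, white and blue; other parts rise up to 10 mm above the face, none within 35 mm of the red-ringed pad's centre
- red_pad (a point): centre of the red-ringed copper pad (pad 14 mm, ring 22 mm in diameter) on the board's top face, at x = -5, y = 30, z = 10 mm of the board; same axes as the board. The board is sprung and moves square to its face, along its -z: it yields from about 1 N and then takes about 0.6 N more for each mm, with a hard stop at 12 mm
- spool: blue solder spool, 56 mm in diameter, 40 mm high, bystander; origin at the centre of its underside
- flux: small red bottle, 28 mm in diameter, 75 mm high, bystander; origin at the centre of its underside
- cells: black holder with four white cells, 62 x 66 x 18 mm, bystander; origin at the centre of its underside
Mind the look-alikes: they are no part of the job. There is more than one size of the probe; the job needs the smallest.

How it is judged:
By the outcome, as a careful person would: the job done as asked, in the order asked, and still so for the second after the job is handed in, while the arm keeps its last pose, push and grip.
It also fails if it takes over 48 s, if anything falls off the work surface, if the arm or the gripper's body presses on something with over 40 N, if the wrist force passes 120 N, or if a joint passes its speed limit or range.

## Working session

There is one attempt and no reset: what is moved stays moved. The work goes in short steps, each a Python script; the robot and the scene stay as the last script left them, time stands still between calls to the robot, and variables do not carry over. Pictures are saved under pics/ and viewed, and the job is handed in when it is done.

```bash
mkdir -p pics
python3 - <<'E'
from bench import robot
import cv2,pickle
for n in("side","top"):
    d=robot.get_image(n); cv2.imwrite(f"pics/{n}0.png",d["img"]); pickle.dump(d,open(n+"0.pkl","wb"))
    print(n,d["fovy"],d["cx"],d["cy"],d["eye"],d["orientation"])
print(robot.current_t(),robot.current_contact_force(),robot.current_eef_rot())
E
```

```text
side 44.5059459156309 308.2476731976743 244.37893495767088 [309.76669735 769.58982252 837.90684365] [-2.34790994 -0.00317527 -2.81119278]
top 57.43289298517712 320.6486189652651 234.57443309536058 [ 433.14691951   78.47305659 1137.34337722] [-3.02160928 -0.00815338 -1.57416647]
0.1 [ 0.31016462 -1.0221815  -0.24069514] [-3.14001922e+00 -3.28131483e-04  4.43766624e-01]
```

View pics/side0.png

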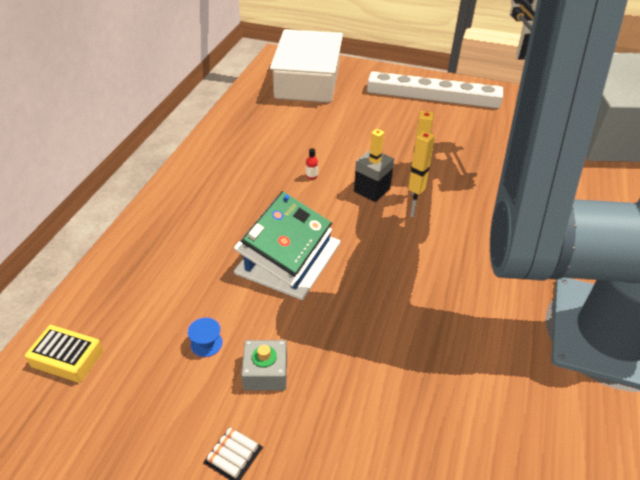

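View pics/top0.png

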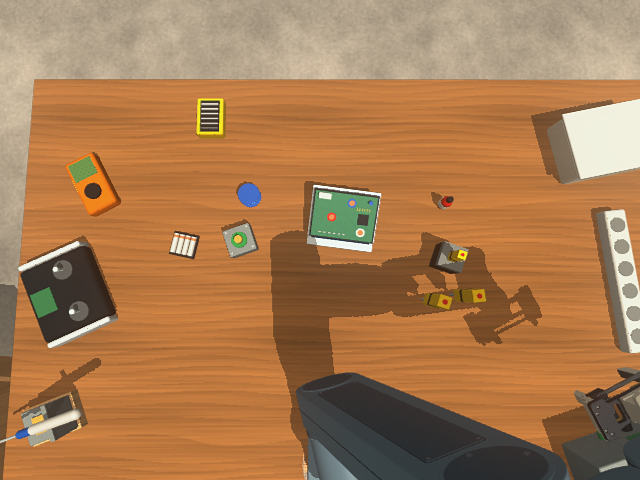

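The side view shows the small probe in its stand at (375,165), the reference contact at (264,352) and the red pad at (284,241). Two larger look-alike probes stand next to the stand, at (420,165) and (425,125). In the top view the stand is at (450,257) and the look-alikes are at (440,300) and (475,296). I'll zoom in for exact pixels.

Run:
```python
import cv2,pickle,numpy as np
def crop(n,x,y,w,h,s,o):
    im=pickle.load(open(n+"0.pkl","rb"))["img"][y:y+h,x:x+w]
    im=cv2.resize(im,None,fx=s,fy=s,interpolation=cv2.INTER_CUBIC)
    for i in range(0,w,10):
        cv2.line(im,(i*s,0),(i*s,8 if i%50 else 20),(255,255,255),1)
        if i%20==0: cv2.putText(im,str(x+i),(i*s,20),0,.4,(255,255,255),1)
    for i in range(0,h,10):
        cv2.line(im,(0,i*s),(8,i*s),(255,255,255),1)
        if i%20==0: cv2.putText(im,str(y+i),(10,i*s+5),0,.4,(255,255,255),1)
    cv2.imwrite(f"pics/{o}.png",im)
crop("side",340,100,110,130,4,"zs1"); crop("side",225,185,130,120,5,"zs2"); crop("top",410,180,100,140,4,"zt1"); crop("top",210,170,180,110,4,"zt2"); crop("side",220,310,90,90,6,"zs3")
```

```text
(no output)
```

View pics/zs1.png

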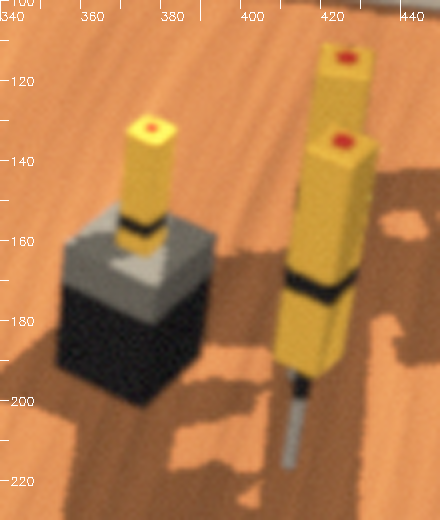

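View pics/zs2.png

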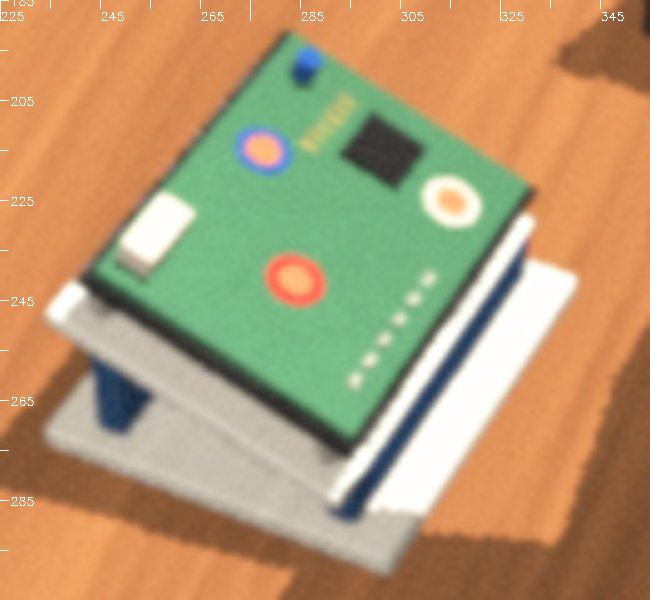

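View pics/zt1.png

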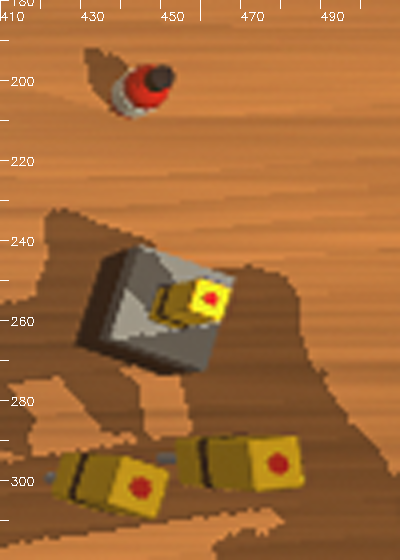

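View pics/zt2.png

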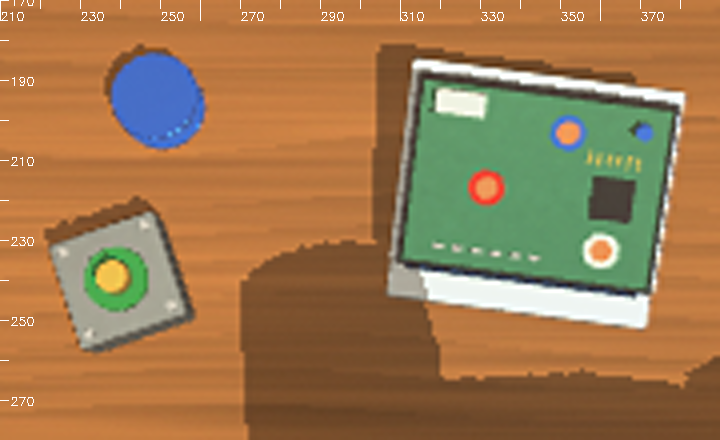

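View pics/zs3.png

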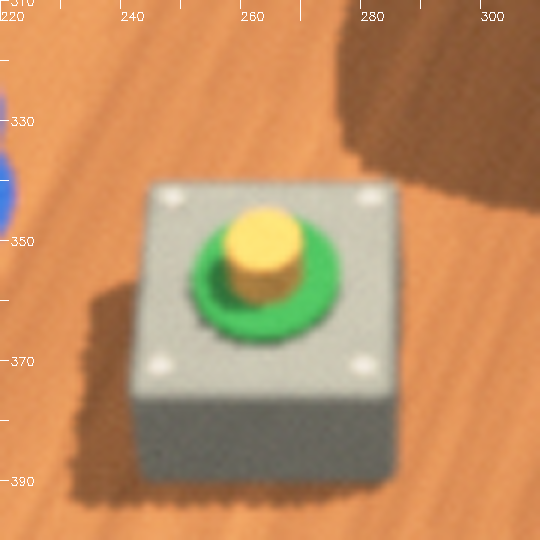

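```bash
cat > h.py <<'E'
import numpy as np,pickle
from scipy.spatial.transform import Rotation as Rn
from scipy.optimize import least_squares
C={n:pickle.load(open(f"{n}0.pkl","rb")) for n in("side","top")}
def proj(n,P):
    d=C[n];f=240/np.tan(np.radians(d["fovy"])/2);R=Rn.from_euler("xyz",d["orientation"])
    q=R.inv().apply(np.atleast_2d(P)-d["eye"]);return q[:,:2]/q[:,2:]*f+[d["cx"],d["cy"]]
def tri(s=None,t=None,z=None):
    def r(p):
        e=[]
        if s is not None:e+=list(proj("side",p)[0]-s)
        if t is not None:e+=list(proj("top",p)[0]-t)
        if z is not None:e.append((p[2]-z)*100)
        return e
    o=least_squares(r,[450,0,80]);return o.x.round(1),np.round(o.fun,2)
E
cat > m.py <<'E'
from h import *
A=lambda a,s,x,y:np.array([[x+p[0]/s,y+p[1]/s] for p in a])-.5*(1-1/s)
pt=(A([(151,131)],4,340,100)[0],A([(210,299)],4,410,180)[0])
rf=(A([(263,240)],6,220,310)[0],A([(112,276)],4,210,170)[0])
pd=(A([(295,280)],5,225,185)[0],A([(486,188)],4,210,170)[0])
for nm,(s,t),z in(("probe",pt,155),("ref",rf,65),("pad",pd,None)):
    print(nm,"tri",*tri(s,t))
    if z: print("  s",tri(s,None,z)[0],"t",tri(None,t,z)[0])
# board corners
bs=A([(287,32),(533,190),(350,448),(88,275)],5,225,185)
bt=A([(418,72),(682,108),(651,293),(399,263)],4,210,170)
for s,t in zip(bs,bt): print("corner",*tri(s,t))
# other probes tops, stand top corners, ref top corners
print("big1",*tri(A([(343,141)],4,340,100)[0],A([(140,488)],4,410,180)[0]))
print("big2",*tri(A([(347,57)],4,340,100)[0],A([(279,464)],4,410,180)[0]))
print("stand corners"); 
for p in [(140,243),(235,272),(205,372),(108,342)]: print(tri(None,A([p],4,410,180)[0],85)[0])
print("probe top corners")
for p in [(202,279),(229,290),(221,322),(192,311)]: print(tri(None,A([p],4,410,180)[0],155)[0])
for p in [(125,130),(150,113),(178,130),(152,148)]: print(tri(A([p],4,340,100)[0],None,155)[0])
E
python3 m.py
```

```text
probe tri [ 505.9 -249.2  152.9] [-0.06 -0.01  0.01  0.07]
  s [ 505.1 -246.1  155. ] t [ 505.9 -248.5  155. ]
ref tri [552.8 273.6  64. ] [-0.06 -0.01  0.02  0.08]
  s [552.4 274.3  65. ] t [552.9 273.5  65. ]
pad tri [604.8  43.6  78. ] [-0.07 -0.01  0.02  0.09]
corner [611.7  76.1 224.7] [-11.7   -2.21   3.86  14.8 ]
corner [ 601.3 -101.7    8.4] [-20.95  -3.28   5.84  25.57]
corner [ 603.4  -75.9 -142.2] [ 10.73   1.65  -3.12 -13.82]
corner [616.2 112.2 130.7] [ 20.27   3.79  -7.   -27.04]
big1 [ 402.3 -189.9  207.3] [-0.08 -0.01  0.01  0.08]
big2 [ 414.5 -264.   207. ] [-0.11 -0.01  0.02  0.11]
stand corners
[ 545.1 -230.7   85. ]
[ 527.4 -287.6   85. ]
[ 467.2 -266.9   85. ]
[ 485.3 -209.2   85. ]
probe top corners
[ 517.2 -244.4  155. ]
[ 510.9 -259.4  155. ]
[ 492.9 -254.1  155. ]
[ 499.1 -238.   155. ]
[ 518.  -242.5  155. ]
[ 509.7 -262.   155. ]
[ 492.2 -251.5  155. ]
[ 500.9 -231.3  155. ]
```

Run:
```python
import cv2,pickle
im=pickle.load(open("top0.pkl","rb"))["img"][230:315,415:500]
cv2.imwrite("pics/zz.png",cv2.resize(im,None,fx=7,fy=7,interpolation=cv2.INTER_CUBIC))
```

```text
(no output)
```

View pics/zz.png

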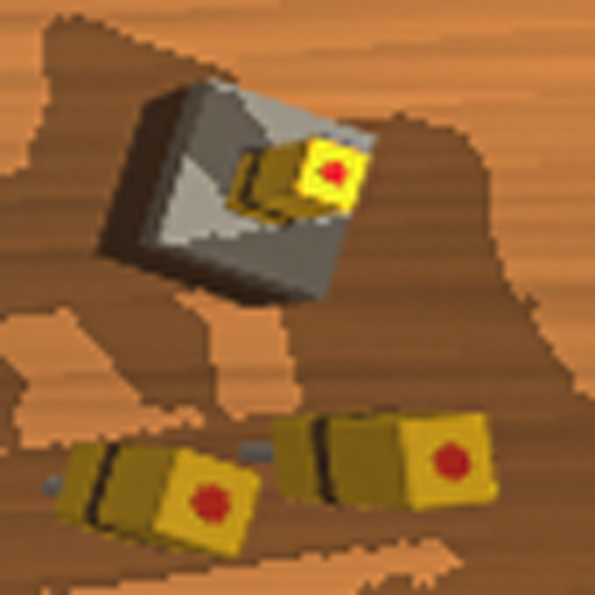

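```bash
cat >> m.py <<'E'
print("=====")
bs=bs[[3,0,1,2]]
for s,t in zip(bs,bt): print("corner",*tri(s,t))
# feature pads: blue, white
bl=(A([(263,151)],5,225,185)[0],A([(568,132)],4,210,170)[0]);wh=(A([(452,202)],5,225,185)[0],A([(600,251)],4,210,170)[0])
for p in(bl,wh):print("pad",*tri(*p))
L0=np.array([[60,80,10],[60,-80,10],[-60,-80,10],[-60,80,10],[-5,30,10]])
S=np.vstack([bs,pd[0]]);T=np.vstack([bt,pd[1]])
for k in range(4):
    L=np.vstack([np.roll(L0[:4],k,0),L0[4:]])
    def f(q):
        W=Rn.from_euler("ZY",[q[3],-.35]).apply(L)+q[:3]
        return np.r_[(proj("side",W)-S).ravel(),(proj("top",W)-T).ravel()]
    o=min((least_squares(f,[600,30,70,y]) for y in np.arange(-3,3.2,.7)),key=lambda o:o.cost)
    q=o.x;R=Rn.from_euler("ZY",[q[3],-.35])
    print(k,o.cost,q.round(3),"pad",(R.apply(L0[4])+q[:3]).round(1),"n",R.apply([0,0,1]).round(3))
    if o.cost<60:print(o.fun.round(1))
E
python3 m.py | sed '1,/=====/d'
```

```text
corner [670.5  84.3  97.4] [-0.78 -0.16  0.28  1.03]
corner [652.2 -75.3  91.9] [ 0.14  0.03 -0.04 -0.17]
corner [543.1 -59.5  52.8] [ 0.11  0.02 -0.03 -0.14]
corner [562.9  97.6  56.1] [ 0.41  0.07 -0.13 -0.55]
pad [636.5  -6.1  91.2] [-0.22 -0.04  0.07  0.27]
pad [566.8 -26.8  67.7] [-0.16 -0.02  0.04  0.2 ]
0 6.762209605533892 [ 6.10477e+02  1.12400e+01  6.55310e+01 -1.29000e-01] pad [606.3  42.   73.2] n [-0.34   0.044  0.939]
[-1.9  0.1 -0.2 -1.3  1.3 -0.6  1.1  1.2 -0.4  1.1  0.5  0.1 -0.  -0.7
  0.4  0.7 -0.4  0.1  0.6 -0.2]
1 794.1070673361667 [603.55   13.264  60.302  -1.855] pad [634.6  12.7  68. ] n [0.096 0.329 0.939]
2 887.9976092805312 [605.19   23.774  63.53    2.939] pad [607.1  -7.2  71.2] n [ 0.336 -0.069  0.939]
3 1321.940143710505 [616.671  18.642  59.483   1.332] pad [585.6  17.8  67.2] n [-0.081 -0.333  0.939]
```

```bash
cat > p.py <<'E'
import numpy as np
from scipy.spatial.transform import Rotation as Rn
UP=[np.pi,0,-0.344]; UR=[np.pi,0,0.2]
BR=Rn.from_euler("ZY",[-.125,-.35]); n=BR.apply([0,0,1])
UB=(BR*Rn.from_euler("x",np.pi)).as_euler("xyz")
G=98.0 # tcp to tip
pr=np.array([505.9,-248.7]); rf=np.array([552.7,273.8]); pad=np.array([605.3,43.2,76.5])
E
python3 - <<'E'
from bench import robot
from p import *
print(UB,n)
for p,o in(([*pr,280],UP),([*pr,103],UP),([*rf,65+G+20],UR),([*rf,65+G],UR),(pad+n*(G+60),UB),(pad+n*(G-5),UB)):
    q=robot.inverse_kinematics(p,o);print(None if q is None else np.round(q,2))
q=robot.current_qpos();p=robot.current_tcp_pos()
robot.move_ptp([*pr,270],UP)
print(robot.current_t(),robot.current_tcp_pos(),robot.current_qpos())
robot.move_linear([*pr,170],speed=150)
import cv2,pickle
for m in("side","top"):
    d=robot.get_image(m);cv2.imwrite(f"pics/{m}1.png",d["img"])
print(robot.current_t(),robot.current_contact_force())
E
```

```text
[ 3.14159265 -0.35       -0.125     ] [-0.3402224   0.04275069  0.93937271]
[-0.65  0.25  1.4  -0.    1.49  1.26]
[-0.65  0.38  1.66 -0.    1.1   1.26]
[ 0.28  0.4   1.42 -0.    1.32  1.65]
[ 0.28  0.42  1.45 -0.    1.28  1.65]
[-0.11  0.05  1.82 -0.01  0.91  1.59]
[-0.11  0.16  1.87 -0.01  0.77  1.59]
1.4833 [ 505.51964784 -249.23505811  269.73719143] [-6.55638147e-01  2.55339572e-01  1.41488477e+00 -4.40155797e-04
  1.47175457e+00  1.25917156e+00]
2.4 [-0.28962848  0.25976414  0.10908597]
```

Run:
```python
import cv2,numpy as np
a=cv2.imread("pics/side1.png")[60:220,320:480];b=cv2.imread("pics/top1.png")[190:350,390:550]
cv2.imwrite("pics/c1.png",np.hstack([cv2.resize(x,(400,400),interpolation=cv2.INTER_CUBIC) for x in(a,b)]))
```

```text
(no output)
```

View pics/c1.png

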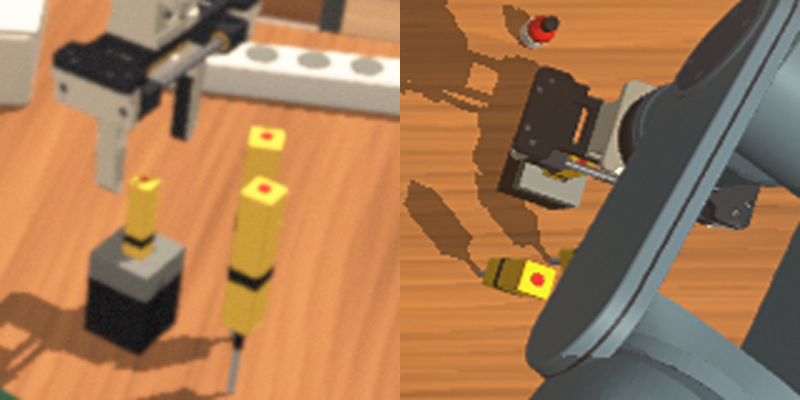

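The side view shows the open fingers either side of the probe handle, with the midpoint over it and the look-alikes clear. I'll descend and grip.

Run:
```python
from bench import robot
from p import *
import cv2
print(robot.move_linear([*pr,103],speed=80,f_stop=6),robot.current_tcp_pos(),robot.current_contact_force())
robot.move_gripper(0.0)
print(robot.current_t(),robot.current_gripper_width()*93,robot.current_contact_force(),robot.current_tcp_pos())
print(robot.move_linear([*pr,143],speed=60),robot.current_contact_force())
robot.move_linear([*pr,285],speed=150)
print(robot.current_t(),robot.current_tcp_pos(),robot.current_eef_rot(),robot.current_contact_force(),robot.current_gripper_width()*93)
for m in("side","top"):
    d=robot.get_image(m);cv2.imwrite(f"pics/{m}2.png",d["img"])
```

```text
False [ 506.29176548 -248.99137106  103.50010381] [-0.49217151 -0.38505313  0.90725197]
4.5083 19.507764120838555 [-0.01203109  0.24762169  0.95270231] [ 505.91464832 -248.68902101  102.98848586]
False [ 0.73853171  0.87517877 -1.08813521]
6.425 [ 505.43758767 -248.35150509  283.85346828] [-3.14093529e+00  1.97922702e-03 -3.44046660e-01] [-0.37988825 -0.68858845 -1.18908663] 20.175345135716853
```

View pics/side2.png

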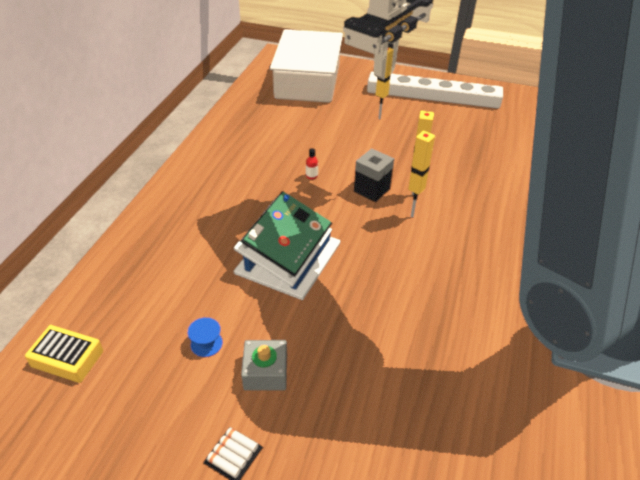

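The probe is out of the stand, gripped and hanging straight, with its tip near (380,118) in the side view. Next I'll go above the reference contact.

Run:
```python
from bench import robot
from p import *
from h import proj
import cv2
print(proj("side",[505.4,-248.4,283.9-G]))
robot.move_ptp([*rf,65+G+60],UR)
robot.move_linear([*rf,65+G+12],speed=80)
robot.sleep(.3)
p=robot.current_tcp_pos();R=Rn.from_euler("xyz",robot.current_eef_rot());tip=p+R.apply([0,0,G])
print(robot.current_t(),p,tip,robot.current_contact_force(),proj("side",tip),proj("top",tip),proj("side",[*rf,65]),proj("top",[*rf,65]))
ims=[]
for m,(x,y) in(("side",(220,280)),("top",(190,190))):
    d=robot.get_image(m);cv2.imwrite(f"pics/{m}3.png",d["img"])
    ims.append(cv2.resize(d["img"][y:y+100,x:x+100],(400,400),interpolation=cv2.INTER_CUBIC))
cv2.imwrite("pics/c3.png",np.hstack(ims))
```

```text
[[378.84117992 118.82759853]]
9.4833 [552.90911878 273.92815547 175.48610434] [552.99132804 273.95410421  77.48614226] [-0.12848117 -0.07541352  0.03055251] [[262.71889365 344.65315254]] [[236.51395322 238.00406135]] [[263.32813095 349.28550406]] [[237.50114365 238.6899189 ]]
```

View pics/c3.png

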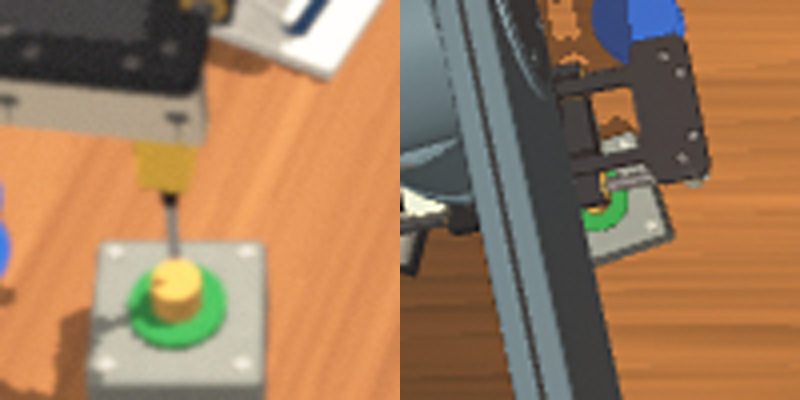

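View pics/top3.png

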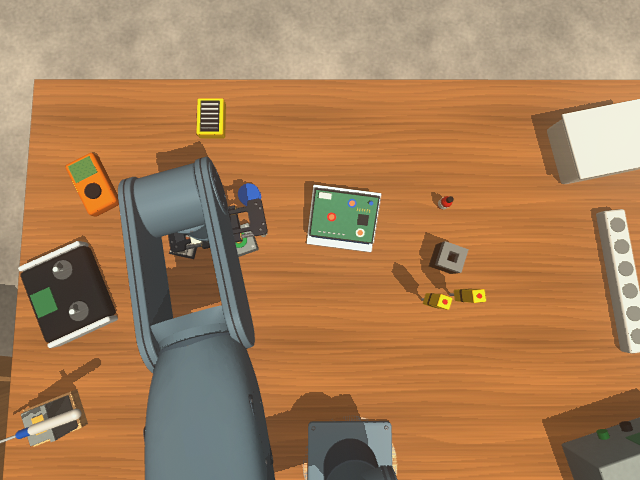

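The side view has the needle tip at about (263.5,344), within 1 px of the prediction and directly over the brass contact. The top view of the tip is blocked by the arm. Pressing now.

Run:
```python
from bench import robot
from p import *
def F(k=6):
    a=[]
    for _ in range(k): a.append(robot.current_contact_force()); robot.sleep(.03)
    return np.mean(a,0),np.std(a,0)
print(*F())
c=robot.current_tcp_pos()
s=robot.move_linear([*rf,65+G-5],speed=10,f_stop=1.5)
p=robot.current_tcp_pos();print(s,robot.current_t(),p,*F())
```

```text
[ 0.26341443  0.19414969 -0.54990479] [0.25590107 0.43305473 0.50338985]
True 11.025 [552.57371605 273.74205069 160.88038669] [1.19115733 0.01093264 1.23716642] [0.38422709 0.33162319 0.3939672 ]
```

Run:
```python
from bench import robot
from p import *
import cv2
def F(k=6):
    a=[]
    for _ in range(k): a.append(robot.current_contact_force()); robot.sleep(.03)
    return np.mean(a,0).round(2)
s=robot.move_linear([*rf,158.4],speed=10,f_stop=6)
print(s,robot.current_t(),robot.current_tcp_pos(),robot.current_eef_rot(),F())
d=robot.get_image("side");robot.sleep(.4)
print(F(20),robot.current_t(),robot.current_tcp_pos())
cv2.imwrite("pics/c4.png",cv2.resize(d["img"][290:390,220:320],(600,600),interpolation=cv2.INTER_CUBIC))
```

```text
False 11.5833 [552.75678295 273.81902946 158.42830693] [3.14140839e+00 2.12081794e-03 2.00050814e-01] [0.55 0.41 2.53]
[0.78 0.28 2.7 ] 12.9 [552.70225897 273.81766118 158.40997656]
```

View pics/c4.png

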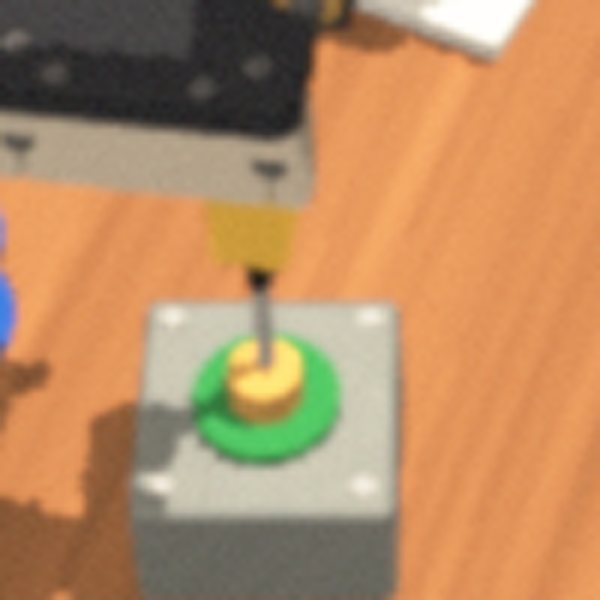

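The tip is on the brass contact near (265,365) in the crop. The force change is about 3.25 N, so about 3.7 mm of travel, and it was held for more than 1.3 s. Next is the board.

```bash
sed -i 's/^G=98.0/G=97.1/' p.py
python3 - <<'E'
from bench import robot
from p import *
from h import proj
import cv2
robot.move_linear([*rf,65+G+85],speed=120)
robot.move_ptp(pad+n*(G+45),UB)
robot.move_linear(pad+n*(G+15),speed=80)
robot.sleep(.3)
p=robot.current_tcp_pos();R=Rn.from_euler("xyz",robot.current_eef_rot());tip=p+R.apply([0,0,G])
print(robot.current_t(),p,R.as_euler("xyz"),UB,"tip",tip,proj("side",tip),proj("side",pad),proj("top",tip),proj("top",pad),robot.current_contact_force())
ims=[]
for m,(x,y) in(("side",(235,180)),("top",(290,160))):
    d=robot.get_image(m);cv2.imwrite(f"pics/{m}5.png",d["img"])
    ims.append(cv2.resize(d["img"][y:y+100,x:x+100],(400,400),interpolation=cv2.INTER_CUBIC))
cv2.imwrite("pics/c5.png",np.hstack(ims))
E
```

```text
15.525 [567.34144234  47.9967841  182.34698099] [-3.1415514  -0.35089653 -0.12499947] [ 3.14159265 -0.35       -0.125     ] tip [600.45866345  43.8394898   91.16377766] [[285.50082752 236.11067892]] [[283.3738284  240.99071284]] [[331.2136105  217.62501551]] [[331.27005539 216.61882958]] [ 0.03825887 -1.00074128 -0.7746506 ]
```

View pics/c5.png

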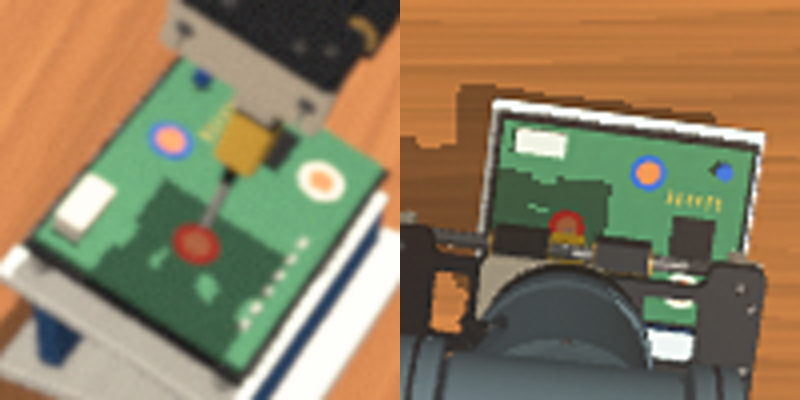

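The side view shows the tip at about (285.7,236.5), matching the prediction, just in front of the red pad at (284,241). Now the probe goes in square to the board.

```bash
sed -i 's/605.3,43.2/604.9,43.3/' p.py
python3 - <<'E'
from bench import robot
from p import *
from h import proj
import cv2
def F(k=6):
    a=[]
    for _ in range(k): a.append(robot.current_contact_force()); robot.sleep(.03)
    return np.mean(a,0)
f0=F(10)@n
s=robot.move_linear(pad+n*(G-8),speed=8,f_stop=1.5)
t=robot.current_t();p=robot.current_tcp_pos();R=Rn.from_euler("xyz",robot.current_eef_rot());tip=p+R.apply([0,0,G]);f=F(10)
print(s,t,tip,"depth past est pad",(pad-tip)@n,f0,f,f@n-f0,proj("side",tip))
d=robot.get_image("side")
cv2.imwrite("pics/c6.png",cv2.resize(d["img"][200:280,245:325],(640,640),interpolation=cv2.INTER_CUBIC))
E
```

```text
True 17.675 [604.73535562  43.27199725  76.7534526 ] depth past est pad -0.2929050291528903 -0.7767595506278221 [ 0.71322353 -0.06022361  1.32658212] 1.7776853737322016 [[283.64057469 240.98781861]]
```

View pics/c6.png

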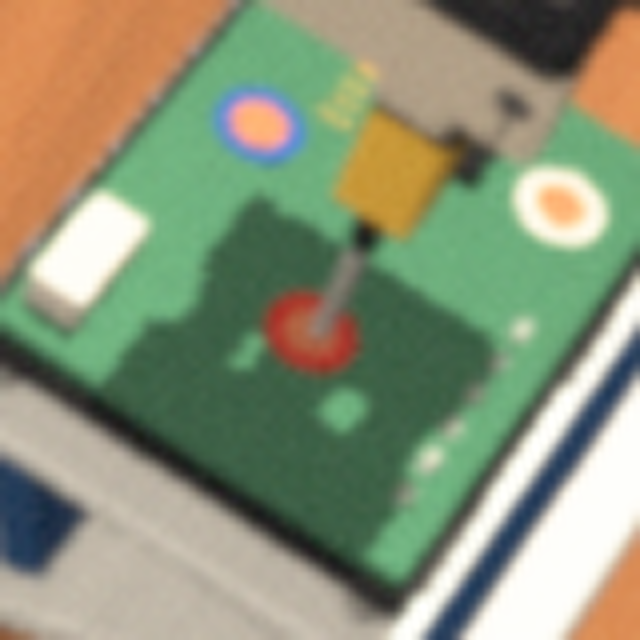

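The tip is on the copper inside the red ring: tip at (318,335), pad centre at (311,332) in the 8x crop, so about 1.5 mm off. I'll press about 2.7 mm further.

Run:
```python
from bench import robot
from p import *
from h import proj
import cv2
def F(k=6):
    a=[]
    for _ in range(k): a.append(robot.current_contact_force()); robot.sleep(.03)
    return np.mean(a,0)
s=robot.move_linear(pad+n*(G-2.4),speed=8,f_stop=6)
robot.sleep(.3)
p=robot.current_tcp_pos();R=Rn.from_euler("xyz",robot.current_eef_rot());tip=p+R.apply([0,0,G]);f=F(20)
print(s,robot.current_t(),(pad-tip)@n,tip,f,f@n+.78,np.degrees(np.arccos(-R.apply([0,0,1])@n)),robot.current_gripper_width()*93)
ax=-R.apply([0,0,1])
d=robot.get_image("side");im=cv2.resize(d["img"][200:280,245:325],(640,640),interpolation=cv2.INTER_CUBIC)
for k in(0,55):
    q=(proj("side",tip+ax*k)[0]-[245,200]+.5)*8;print(k,q);cv2.circle(im,tuple(q.astype(int)),4,(255,0,255),1)
cv2.imwrite("pics/c7.png",im);cv2.imwrite("pics/top7.png",robot.get_image("top")["img"]);cv2.imwrite("pics/side7.png",d["img"])
```

```text
False 19.4917 2.502029925993334 [605.10384957  43.28183712  73.91114551] [-2.62464882  0.11167367  2.16313262] 3.7097262228522716 0.17385375014482202 19.87524152232121
0 [311.94950944 340.31246813]
55 [379.69397636 200.94431655]
```

View pics/c7.png

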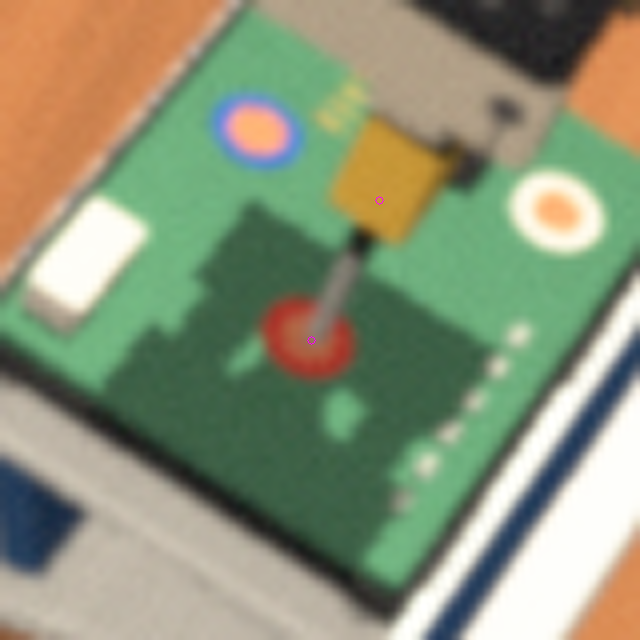

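View pics/side7.png

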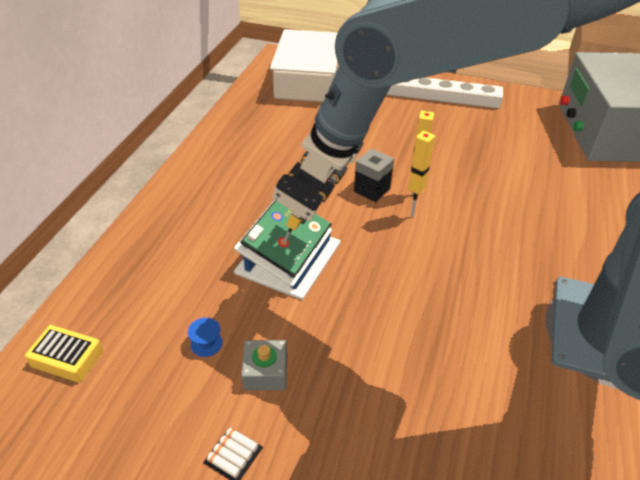

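Run:
```python
from bench import robot
from p import *
robot.sleep(.8)
print(robot.current_t(),robot.current_contact_force()@n+.78,robot.current_gripper_width()*93)
print(robot.hand_in())
```

```text
20.3917 2.9257367224324584 19.949775274477023
the job is handed in; nothing more can be done
None
```

The job is done and handed in at about 20.4 s of the 48 s allowed. I lifted the smallest probe out of its stand, pressed it on the brass contact, then pressed it on the red-ringed pad and finished there, still gripping it.

- **Reference contact:** the probe was upright and pressed with about 3.2 N, which is roughly 3.7 mm of travel. I held it for more than 1.3 s. The side picture shows the tip at the middle of the contact; the arm blocked the top view.
- **Red pad:** the last averaged reading was about 3.7 N, roughly 4 to 4.5 mm in. One noisy reading just before hand-in gave 2.9 N, about 3 mm, which is still within the 2 to 6 mm range.
- **Squareness:** the tool was within 0.2° of the board normal I fitted from the pictures. The needle's direction in the side picture agreed with that to about 1°.
- **Grip:** the jaws stood at about 20 mm on the handle when I handed in.

**Small disagreements:**
- The side picture puts the tip about 1.5 mm off the pad's centre, still on the copper.
- There was a sideways force of about 1.5 N at the tip, which looks like friction.
- My estimates of the pad's height from the pictures differed by about 5 mm, so I relied on the force at contact instead.

The last side picture shows the bystanders and look-alike probes where they were.

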